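Set the enlarger's click swivel to 30 degrees and lock the distance rod on the easel

TASK

Swing the enlarger head round on its clicking swivel foot, using the black hand grip that leans out from its front, until it rests in the 30-degree position: the second click past the long zero mark, over the vacuum easel. Then lower the distance rod until its foot just rests on the easel, and press the clamp lever fully down to lock the rod at that height. Do not bump the chrome lamp housing, do not ram the rod into the easel, and leave the bottle, tank, reel and squeegee where they stand.

Things in the scene. Friction and masses are not known exactly. Their poses are not given: they have to be found in the camera images.
- zero_mark (a point): Middle of the long white zero mark on the enlarger's fixed round black foot (252 mm across, 20 mm high); other ticks follow every 15 degrees. The foot's axes: -x points from the column axis to this mark, z up; the column axis is upright, 105 mm in +x from here. On it a chrome column 36 mm thick, 630 mm high, turns with the head.
- swivel (a joint): Angle of column and head on the foot, rad. 0: the white pointer at the column's base and the head point to the zero mark; positive is anticlockwise from above, towards the easel. It clicks every 15 degrees (0.2618) and snaps to the nearest click when let go; some 8 N at the hand grip takes it over one. Starts in a click from -45 to 0 degrees; the 30-degree click is +0.524. Stops at +-1.06.
- head_grip (a point): Middle of the round black hand grip on the head's front, 24 mm thick, 82 mm long, leaning 30 degrees outwards from vertical (top end farther from the column). 268 mm from the column axis, 256 mm above the counter. Axes turn with the head: -x outwards from the column, z up. The housing's hood is 19 mm nearer the column, 74 mm higher: a hand coming straight down hits it; come in along the lean.
- lamp_housing: Chrome lamp housing on the head, 140 mm across, under a hood 168 mm across whose rim is at 330 to 345 mm height, top at 370 mm; not to be bumped. Origin: its underside centre, 165 mm out from the column axis, 210 mm above the counter. Below it the black negative stage, 130 (outwards) x 150 mm, at 170 to 210 mm height, then the lens down to 125 mm.
- rod (a joint): How far the distance rod is lowered, m: 0 fully up (foot 125 mm above the counter), at most 0.102. It slides straight down in a black sleeve on the head (36 x 36 mm, 154 to 196 mm above the counter) and stays where it is left: about 4 N moves it with the clamp open, far more when locked.
- rod_foot (a point): Underside centre of the distance rod's foot, a rubber disc 26 mm across and 10 mm thick. The vertical chrome rod, 12 mm thick, stands in the head's frame 225 mm outwards (-x) and 95 mm to +y of the column axis.
- rod_knob (a point): Centre of the round black knob on top of the rod, 32 mm across, 30 mm high, 205 mm straight above the foot. Axes as for the head: -x outwards from the column, z up. The knob's axis is 112 mm from the lamp housing's axis, so only 28 mm outside the hood's rim.
- clamp (a joint): Angle of the rod's clamp lever, rad: 0 open (the lever stands 50 degrees above level, pointing outwards), 0.873 fully down (level), where it is locked. Stays where it is left; some 3 to 6 N downwards at its end moves it.
- lever_pivot (a point): Pivot of the clamp lever, on the outer side of the rod's sleeve, 178 mm above the counter, 22 mm outwards of the rod's axis. The lever swings in the upright plane through this point along the head's x (outwards is -x). Axes as for the head.
- lever_end (a point): Centre of the black ball, 18 mm across, at the lever's end, 66 mm from the pivot; the lever is a bar 11 mm thick.
- easel: Grey vacuum easel let into the counter under the 30-degree position, 170 x 250 mm, fixed; its flat top stands 25 to 50 mm above the counter. Origin: centre of its top face, z up.
- bottle: Amber glass bottle with a glass stopper, 72 mm across and 188 mm high; loose bystander, origin at its underside centre.
- tank: Round steel developing tank, 91 mm across and 136 mm high; loose bystander, origin at its underside centre.
- reel: White plastic film reel lying flat, 88 mm across and 50 mm high; loose bystander, origin at its underside centre.
- squeegee: Grey rubber squeegee block lying flat, 36 x 150 x 37 mm, long along its y; loose bystander, origin at its underside centre.

How it is judged:
On the way, in this order (a step that is already met when the one before it is completed fails the run):
1. the head rests in the 30-degree click (value of joint swivel between 0.474 and 0.574 rad and velocity of joint swivel between -0.05 and 0.05 rad/s), for 0.3 s.
2. with the head in that click, the rod's foot has been lowered onto the easel (value of joint swivel between 0.474 and 0.574 rad and z of rod_foot in the frame of easel below 0.003 m), for 0.1 s.
3. the clamp lever is down, with the foot still on the easel (value of joint clamp above 0.78 rad and z of rod_foot in the frame of easel below 0.003 m), for 0.2 s.
At the end, for the whole second after the job is handed in: The head rests in the 30-degree click (within 0.05 rad), the rod's foot is on the easel's top (within 3 mm), and the clamp lever is down (within 0.09 rad of its stop) (all of step 1 and all of step 3); the robot touches nothing.
It fails at once if the lamp housing is bumped by the robot (over 8 N) (contact force between any of the arm, the fingers and lamp_housing above 8 N).
It fails at once if the rod is rammed into the easel (over 40 N) (contact force between rod and easel above 40 N).
It fails at once if the bottle, tank, reel or squeegee is moved more than 15 mm (distance of any of bottle, tank, reel, squeegee from where it was at the start of the episode above 0.015 m).
It also fails if it takes over 66 s, if anything falls off the work surface, if the arm or the gripper's body presses on something with over 40 N, if the wrist force passes 120 N, or if a joint passes its speed limit or range.

ROBOT

A 6-joint arm with a two-finger parallel gripper is mounted at the origin on the work surface. World frame = base frame: x ahead of the robot, y to its left, z up, the work surface at z = 0. Lengths are in m, angles in rad, forces in N, time in s.
With the tool pointing down it reaches from about 0.35 to 0.775 m from the base axis. Payload 7.3 kg.
Tool frame: the origin (TCP) lies at the centre of the arm's flange, where the gripper is bolted on; the fingertips stand 178 mm ahead of it and the grasp point (between the pads) lies 159 mm ahead of it; z points along the fingers, y is the line along which they close (so a half turn about z gives the same grasp; the last joint's range is limited). The gripper opens to 92 mm and grips with 3 to 60 N. Pads are 19 mm wide; open, the fingers measure 130 mm over their backs; the gripper's body (75 mm by 190 mm) begins 47 mm behind the grasp point.
Start: joints at [1.093, 0.342, 1.524, -0, 1.275, -0.146], TCP at [0.171, 0.496, 0.405] pointing down, gripper open.
Joint ranges: [-2.53, 2.53], [-0.77, 2.02], [0.04, 2.7], [-1, 4.14], [0.28, 2.66], [-3.11, 3.11]. Speed limits (rad/s): [2.57, 2.57, 3.14, 3.14, 3.14, 3.14].

INTERFACE

Orientations are given as [roll, pitch, yaw] about the fixed x, y, z axes, in that order (R = Rz(yaw) Ry(pitch) Rx(roll)).
In Python, from cell import robot gives the robot as it stands.
- The arm moves only by the shell command python3 drive.py 'ROWS' [OPENING] [FORCE]. ROWS is a JSON list of rows, 1 to 8 of them, each an object with the fields sx, sy, sz (the shift in m), ax, ay, az (a rotation vector in rad); a field left out counts as zero; each row shifts and turns the commanded pose from where the row before left it, along the tool's axes as they then stand; what a row does not reach is not made up. A row lasts 1/12 s, in which the tool goes at most 0.0417 m and 0.125 rad, less where a joint would pass 70% of its speed; a pose out of reach is approached as far as the arm can. OPENING is the finger opening in m, set as the command begins (- or left out keeps the last). The fingers move at their own pace and stop on an object; FORCE is the grip in N (left out, the last holds). Time passes only in rows, so rows that do not move let the fingers close. It prints the time, the measured TCP pose, the force, the opening and the grip force at its end. Input that does not fit is refused with a message, and nothing moves.
- robot.observe(): the state, without advancing time (a new reading comes with each control period).
- robot.read_camera(name): name is "side" or "top"; returns a dict with "image" (480x640x3 uint8, red, green, blue), "fx", "fy", "cx", "cy" (pixels), "pose" (4x4, takes a point from camera to world coordinates). Camera axes: x right, y down, z forward; pixel columns grow to the right and rows downward; lengths in m; the calibration is good to about 2 mm. A picture is of the moment at which its call begins. There is no depth.
- robot.hand_in(): hands the job in; it is judged then, once.
The state is a dict: "time": time; "qpos": joint angles; "qvel": joint speeds; "joint_efforts": joint torques, N m; "tool_pos": TCP position; "tool_rot": TCP orientation; "contact_force": force on the tool from outside, world axes, zero at the start; "torque": the same for the moment, N m; "opening": finger opening in m; "grip_force": force on a finger pad.
Only numpy, scipy, OpenCV 4.12 (cv2) and the standard library are available. Lean on these libraries where they do the work, as an engineer would, in place of code of your own. Each camera call takes 0.05 s, during which the arm holds its last target. There are 200 camera calls.

## Working session

There is one attempt and no reset: what is moved stays moved. The work goes in short steps, Python scripts to look and compute and a shell command to move; the robot and the scene stay as the last step left them, time stands still between calls to the robot, and variables do not carry over. Pictures are saved under pics/ and viewed, at most 10 in all, crops included, and the job is handed in when it is done.

```bash
ls; mkdir -p pics; python3 - <<'E'
from cell import robot
import cv2,numpy as np
for n in("side","top"):
    c=robot.read_camera(n); cv2.imwrite(f"pics/{n}0.png",c["image"][:,:,::-1]); np.savez(f"{n}0.npz",**c)
    print(n,c["fx"],c["fy"],c["cx"],c["cy"]);print(np.round(c["pose"],4).tolist())
print(robot.observe())
E
```

```text
cell.py
drive.py
pics
side 450.86571803683785 450.86571803683785 326.5292485416207 241.38974947010445
[[0.9959, -0.0604, 0.0667, 0.5321], [-0.0899, -0.6387, 0.7642, -0.9495], [-0.0035, -0.7671, -0.6415, 0.9875], [0.0, 0.0, 0.0, 1.0]]
top 531.5723901946567 531.5723901946567 318.6692388874135 239.21748177925676
[[-0.0067, -0.9898, 0.1421, 0.4307], [-0.9999, 0.0082, 0.01, -0.0476], [-0.011, -0.1421, -0.9898, 1.5075], [0.0, 0.0, 0.0, 1.0]]
{'time': 0.1, 'qpos': array([ 1.09300565e+00,  3.42653320e-01,  1.52487117e+00,  4.35979482e-06,
        1.27542809e+00, -1.46024064e-01]), 'qvel': array([-0.00120025, -0.00141989, -0.0005579 , -0.00058614, -0.00066699,
       -0.00083657]), 'joint_efforts': array([ 2.14722793e-03, -4.32002234e+01, -2.44695926e+01,  7.18816649e-02,
        5.25213126e-02, -4.85421674e-05]), 'tool_pos': array([0.17093937, 0.49627628, 0.40413173]), 'tool_rot': array([-3.14024780e+00, -2.02002363e-04,  2.80982464e+00]), 'contact_force': array([-0.7015779 , -0.50961498,  0.05849362]), 'torque': array([-0.0392259 ,  0.00738638, -0.03889255]), 'grip_force': 0.0, 'opening': 0.09173126239425589}
```

View pics/side0.png

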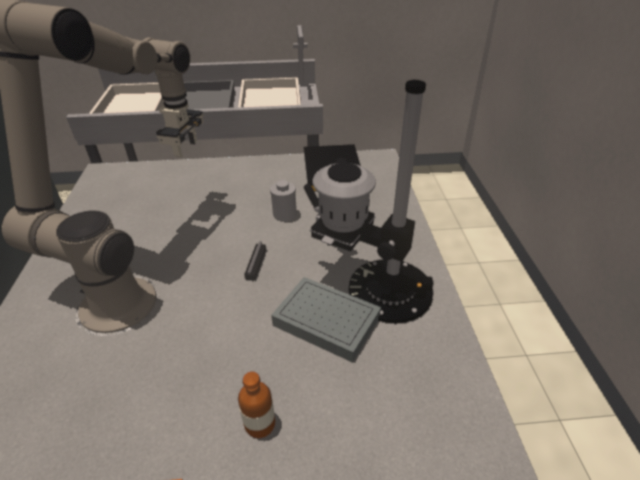

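View pics/top0.png

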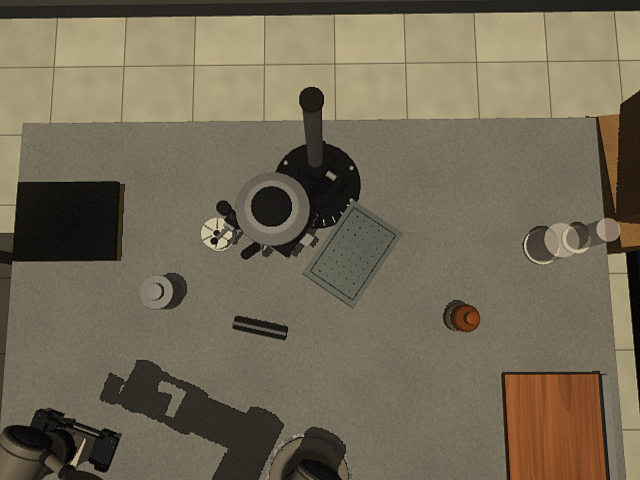

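The side picture shows the head at about (345,200), column base (390,285), easel (327,315). In the top picture, the head is at (273,203), hand grip near (250,250), knob (224,207) and zero mark near (330,220). Enlarging.

```bash
python3 - <<'E'
import cv2
a=cv2.imread("pics/top0.png")[140:310,195:415]; cv2.imwrite("pics/topc.png",cv2.convertScaleAbs(cv2.resize(a,None,fx=3.5,fy=3.5,interpolation=cv2.INTER_CUBIC),alpha=1.5,beta=15))
a=cv2.imread("pics/side0.png")[150:360,260:450]; cv2.imwrite("pics/sidec.png",cv2.convertScaleAbs(cv2.resize(a,None,fx=2.8,fy=2.8,interpolation=cv2.INTER_CUBIC),alpha=1.5,beta=15))
E
```

```text
(no output)
```

View pics/topc.png

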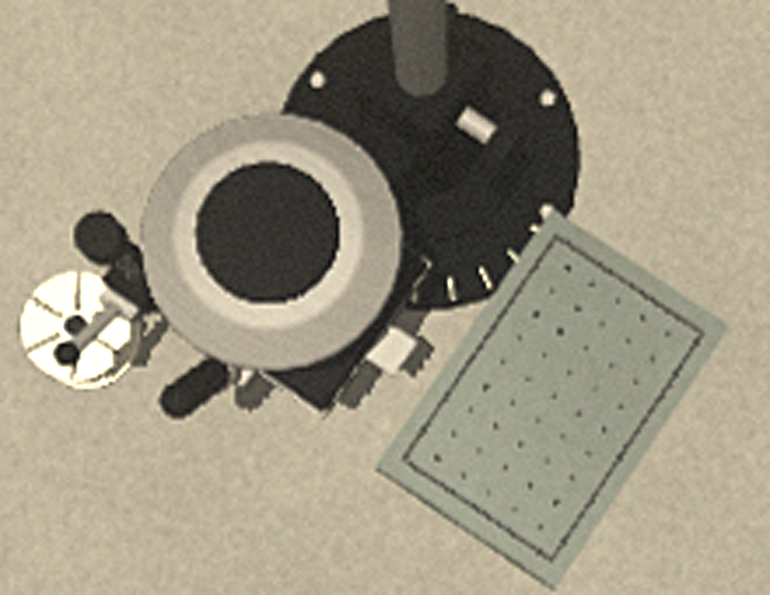

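View pics/sidec.png

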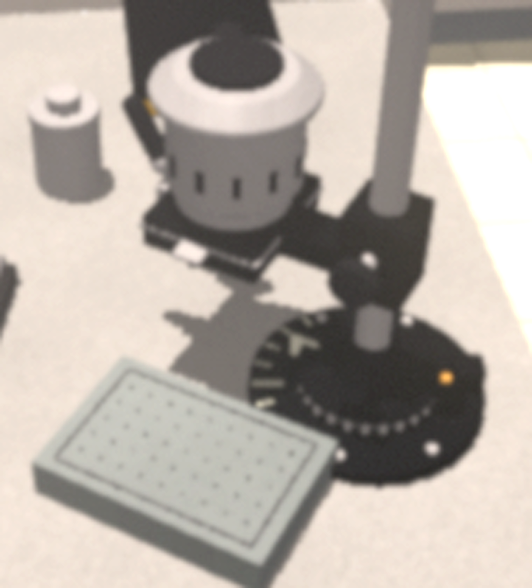

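Top crop: hood cap at (268,232), knob (100,236), grip top end (178,403), lever ball near (68,352), ticks (452,287), (485,275), (515,255), easel corners (558,207), (728,327), (555,588), (377,468). Side crop: cap (236,64), pointer arrow (298,345), ticks (268,383), (262,403), (283,340). Next I fit the model.

```bash
cat > h.py <<'E'
import numpy as np
C={n:dict(np.load(f"{n}0.npz")) for n in("side","top")}
def T(p): return "top",(195+(p[0]+.5)/3.5-.5,140+(p[1]+.5)/3.5-.5)
def S(p): return "side",(260+(p[0]+.5)/2.8-.5,150+(p[1]+.5)/2.8-.5)
def ray(o):
    c=C[o[0]];u=o[1];d=c["pose"][:3,:3]@[(u[0]-c["cx"])/c["fx"],(u[1]-c["cy"])/c["fy"],1];return c["pose"][:3,3],d
def atz(o,z):
    p,d=ray(o);return p+d*(z-p[2])/d[2]
def tri(*os):
    A=0;b=0
    for o in os:
        p,d=ray(o);d=d/np.linalg.norm(d);M=np.eye(3)-np.outer(d,d);A=A+M;b=b+M@p
    return np.linalg.solve(A,b)
def proj(n,X):
    c=C[n];q=c["pose"][:3,:3].T@(np.array(X)-c["pose"][:3,3]);return np.array([c["cx"]+c["fx"]*q[0]/q[2],c["cy"]+c["fy"]*q[1]/q[2]])
E
python3 - <<'E'
from h import *
np.set_printoptions(precision=4,suppress=True)
cap=tri(T((268,232)),S((236,64)));print("cap",cap)
print("coltop",tri(("top",(311.5,99)),("side",(415,87))))
# foot rim circle
import cv2
pts=np.array([atz(T(p),.02)[:2] for p in [(579,160),(470,11),(545,60),(310,65),(430,308),(480,300),(540,235)]])
A=np.c_[2*pts,np.ones(len(pts))];s=np.linalg.lstsq(A,(pts**2).sum(1),rcond=None)[0];r=np.sqrt(s[2]+s[0]**2+s[1]**2);print("foot",s[:2],r)
col=s[:2]
for n,p,z in [("cap",T((268,232)),.37),("hood",T((272,241)),.34),("knob",T((100,236)),.33),("griptop",T((180,402)),.29),("ball",T((68,352)),.2286),("t1",T((452,287)),.02),("t2",T((485,275)),.02),("t3",T((515,255)),.02),("t4",T((536,230)),.02),("st1",S((268,383)),.02),("st2",S((265,403)),.02),("st3",S((322,317)),.02),("arrow",S((293,348)),.02),("st4",S((283,337)),.02)]:
    w=atz(p,z);d=w[:2]-col;print(n,w,"r",np.hypot(*d),"ang",np.degrees(np.arctan2(d[1],d[0])))
e=[atz(T(p),.04) for p in [(558,207),(728,327),(555,588),(377,468)]];c=np.mean(e,0)
print("easel",c,[np.linalg.norm(e[i]-e[i-1]) for i in range(4)],np.degrees(np.arctan2(*(c[:2]-col)[::-1])))
print("easel corners tri",tri(T((558,207)),S((338,440))),tri(T((377,468)),S((130,358))),tri(T((555,588)),S((38,464))),tri(T((728,327)),S((258,566))))
E
```

```text
cap [0.6684 0.0674 0.3663]
coltop [ 0.8032 -0.0277  0.6255]
foot [ 0.8052 -0.0265] 0.12495386858568548
cap [0.6684 0.067  0.37  ] r 0.16573784933924976 ang 145.63676910264252
hood [0.6687 0.0675 0.34  ] r 0.16567125321736248 ang 145.44268886198697
knob [0.6751 0.1798 0.33  ] r 0.2438734376155275 ang 122.24512538680258
griptop [0.5713 0.1325 0.29  ] r 0.2828087136812025 ang 145.7876034389984
ball [0.614  0.2201 0.2286] r 0.31200863383922456 ang 127.78157994370036
t1 [ 0.6946 -0.0474  0.02  ] r 0.11250582360508558 ang -169.27506984276025
t2 [ 0.7043 -0.0743  0.02  ] r 0.11163766939813123 ang -154.64015639449582
t3 [ 0.7206 -0.0989  0.02  ] r 0.11131275513400457 ang -139.44038950240824
t4 [ 0.7412 -0.1163  0.02  ] r 0.11022625460632866 ang -125.49040855422484
st1 [ 0.6997 -0.014   0.02  ] r 0.10623123732876143 ang 173.2414232916366
st2 [ 0.6925 -0.0427  0.02  ] r 0.11383369035144036 ang -171.83577272284862
st3 [0.7748 0.0832 0.02  ] r 0.11384645709925167 ang 105.47288382447105
arrow [0.7345 0.0365 0.02  ] r 0.09473036169247241 ang 138.27914287212306
st4 [0.7261 0.0549 0.02  ] r 0.11348817636953945 ang 134.15490757303527
easel [ 0.6026 -0.1284  0.04  ] [np.float64(0.2553035101826058), np.float64(0.16636995495519713), np.float64(0.2491087962319177), np.float64(0.16836114075726677)] -153.30014249235646
easel corners tri [ 0.7515 -0.1323  0.0562] [0.5504 0.0131 0.0435] [ 0.4543 -0.1255  0.044 ] [ 0.655 -0.266  0.047]
```

The model agrees with the text: column axis at (0.805,-0.0265), head at 145.5°, and zero mark at 175.5°. So the swivel starts at -30°, and the target is 205.5° (the easel centre lies at 206.7°). Easel top is about 0.045 m. I need to turn +60°, and will grasp the grip along its lean.

```bash
cat >> h.py <<'E'
from scipy.spatial.transform import Rotation as Ro
np.set_printoptions(precision=4,suppress=True)
col=np.array([.805,-.0265,0]);k=np.array([0,0,1.])
def uv(deg):
    a=np.radians(deg);u=np.array([np.cos(a),np.sin(a),0]);return u,np.cross(k,u)
def Rm(z,y): return np.c_[np.cross(y,z),y,z]
def to(p,R):
    from cell import robot
    s=robot.observe();R0=Ro.from_euler("xyz",s["tool_rot"]).as_matrix()
    d=p-s["tool_pos"];rv=Ro.from_matrix(R0.T@R).as_rotvec()
    print("t",s["time"],"tool-frame move now",R0.T@d,"after turn",R.T@d,"world",d,"rotvec",rv,np.linalg.norm(rv),"q",s["qpos"],"F",s["contact_force"])
def grip(deg,back=0,up=.01):
    u,t=uv(deg);z=-.5*u-.866025*k
    return col+.268*u+.256*k-z*(up+.159+back),Rm(z,-t)
E
python3 -c "
from h import *
to(*grip(145.5,.12))"
```

```text
t 0.1 tool-frame move now [-0.3722 -0.1777 -0.102 ] after turn [-0.4028 -0.0717  0.1146] world [ 0.2941 -0.2891  0.1021] rotvec [ 0.0694 -0.5204  0.2645] 0.5878759233295404 q [ 1.093   0.3427  1.5249  0.      1.2754 -0.146 ] F [-0.7016 -0.5096  0.0585]
```

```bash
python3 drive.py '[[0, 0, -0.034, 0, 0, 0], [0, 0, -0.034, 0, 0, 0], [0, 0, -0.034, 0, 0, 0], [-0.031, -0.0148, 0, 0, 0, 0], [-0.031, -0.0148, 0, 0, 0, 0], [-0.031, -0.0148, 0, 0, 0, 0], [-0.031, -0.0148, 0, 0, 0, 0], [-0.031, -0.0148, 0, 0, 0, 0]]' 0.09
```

```text
refused: ROWS must be a list of objects with named fields. Nothing was moved.
```

The call was refused and nothing moved: it wants a list of objects with named fields. Same move again in that form.

```bash
python3 drive.py '[{"sz": -0.034}, {"sz": -0.034}, {"sz": -0.034}, {"sx": -0.031, "sy": -0.0148}, {"sx": -0.031, "sy": -0.0148}, {"sx": -0.031, "sy": -0.0148}, {"sx": -0.031, "sy": -0.0148}, {"sx": -0.031, "sy": -0.0148}]' 0.09
python3 drive.py '[{"sx": -0.031, "sy": -0.0148}, {"sx": -0.031, "sy": -0.0148}, {"sx": -0.031, "sy": -0.0148}, {"sx": -0.031, "sy": -0.0148}, {"sx": -0.031, "sy": -0.0148}, {"sx": -0.031, "sy": -0.0148}, {"sx": -0.031, "sy": -0.0148}]'
python3 drive.py '[{"ax": 0.0139, "ay": -0.1041, "az": 0.0529}, {"ax": 0.0139, "ay": -0.1041, "az": 0.0529}, {"ax": 0.0139, "ay": -0.1041, "az": 0.0529}, {"ax": 0.0139, "ay": -0.1041, "az": 0.0529}, {"ax": 0.0139, "ay": -0.1041, "az": 0.0529}, {}]'
python3 -c "
from h import *
to(*grip(145.5,.12))"
```

```text
time: 0.77
tool_pos: [0.2942, 0.3746, 0.5065]
tool_rot: [-3.141, -0.0, 2.81]
contact_force: [0.8, -0.1, -0.3]
opening: 0.09
grip_force: 0.0
time: 1.35
tool_pos: [0.4658, 0.2058, 0.5064]
tool_rot: [-3.141, -0.001, 2.81]
contact_force: [-0.2, 0.6, 0.7]
opening: 0.09
grip_force: 0.0
time: 1.85
tool_pos: [0.4643, 0.2076, 0.5062]
tool_rot: [3.141, 0.527, 2.538]
contact_force: [-0.3, -0.4, -0.6]
opening: 0.0901
grip_force: 0.0
t 1.85 tool-frame move now [-0.0008  0.      0.0004] after turn [-0.0008  0.      0.0004] world [ 0.0008 -0.0005  0.0001] rotvec [ 0.0005  0.0032 -0.0008] 0.003355542062082343 q [ 0.3859  0.1954  1.4969 -0.4707  1.1811 -0.4599] F [-0.2675 -0.4092 -0.5833]
```

```bash
python3 drive.py '[{"sz": 0.03}, {"sz": 0.03}, {"sz": 0.02}, {"sz": 0.01}, {}]'
python3 - <<'E'
from cell import robot
import cv2,numpy as np
t=robot.read_camera("top")["image"][130:330,150:390,::-1];s=robot.read_camera("side")["image"][110:300,220:420,::-1]
f=lambda a:cv2.convertScaleAbs(cv2.resize(a,(400,380),interpolation=cv2.INTER_CUBIC),alpha=1.6,beta=20)
cv2.imwrite("pics/g1.png",np.hstack([f(t),f(s)]))
E
```

```text
time: 2.27
tool_pos: [0.5024, 0.1812, 0.4264]
tool_rot: [-3.139, 0.519, 2.54]
contact_force: [-0.7, 0.6, 0.3]
opening: 0.0897
grip_force: 0.0
```

View pics/g1.png

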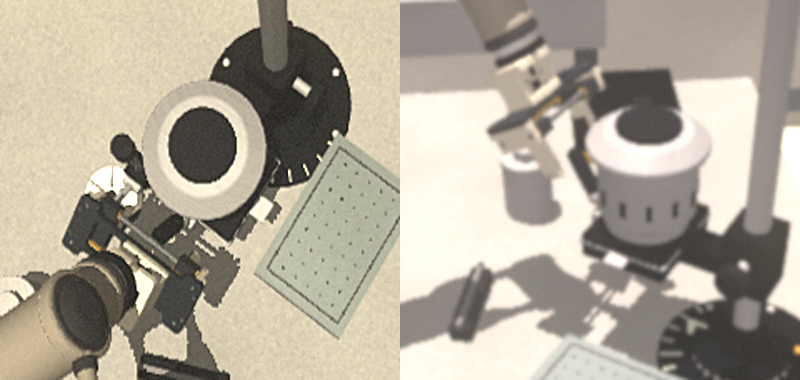

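The grip (left panel ~(165,228)) lies between the open fingers, clear of the hood. Moving in and closing.

```bash
python3 drive.py '[{"sz": 0.015}, {"sz": 0.015}, {}]'
python3 drive.py '[{}, {}, {}, {}, {}, {}, {}, {}]' 0.0 15
python3 -c "
from h import *
to(*grip(145.5))"
```

```text
time: 2.62
tool_pos: [0.5144, 0.1733, 0.4022]
tool_rot: [3.141, 0.522, 2.539]
contact_force: [0.1, -0.4, -0.5]
opening: 0.09
grip_force: 0.0
time: 3.28
tool_pos: [0.5143, 0.1735, 0.4029]
tool_rot: [3.14, 0.524, 2.539]
contact_force: [0.2, 0.1, 1.4]
opening: 0.0412
grip_force: 0.0
t 3.2833 tool-frame move now [ 0.     -0.0002  0.0006] after turn [ 0.     -0.0002  0.0006] world [ 0.0001 -0.0003 -0.0005] rotvec [ 0.0013 -0.     -0.0007] 0.0015006734336887905 q [ 0.2843  0.3215  1.6144 -0.5071  0.9205 -0.4309] F [0.1591 0.0716 1.4447]
```

```bash
python3 drive.py '[{}, {}, {}, {}, {}, {}, {}, {}]' 0.0 20
python3 drive.py '[{"sx": -0.0004, "sy": -0.0185, "sz": 0.0002, "ax": -0.0262, "az": -0.0454}, {"sx": -0.0004, "sy": -0.0185, "sz": 0.0002, "ax": -0.0262, "az": -0.0454}, {"sx": -0.0004, "sy": -0.0185, "sz": 0.0002, "ax": -0.0262, "az": -0.0454}, {"sx": -0.0004, "sy": -0.0185, "sz": 0.0002, "ax": -0.0262, "az": -0.0454}, {"sx": -0.0004, "sy": -0.0185, "sz": 0.0002, "ax": -0.0262, "az": -0.0454}]'
python3 -c "
from h import *
to(*grip(160.5))"
```

```text
time: 3.95
tool_pos: [0.5145, 0.1738, 0.4028]
tool_rot: [3.139, 0.524, 2.539]
contact_force: [3.0, 4.4, -1.3]
opening: 0.0237
grip_force: 20.0
time: 4.37
tool_pos: [0.4719, 0.0906, 0.4027]
tool_rot: [3.141, 0.525, 2.804]
contact_force: [10.4, 7.7, -10.2]
opening: 0.0238
grip_force: 20.0
t 4.3667 tool-frame move now [-0.0004  0.0008  0.0006] after turn [-0.0004  0.0008  0.0006] world [ 0.0008  0.0005 -0.0003] rotvec [0.0024 0.001  0.0026] 0.003681745938218594 q [ 0.091   0.1725  1.8195 -0.3307  0.6919 -0.9361] F [ 10.4067   7.71   -10.1521]
```

```bash
python3 drive.py '[{"sx": -0.0004, "sy": -0.0185, "sz": 0.0002, "ax": -0.0262, "az": -0.0454}, {"sx": -0.0004, "sy": -0.0185, "sz": 0.0002, "ax": -0.0262, "az": -0.0454}, {"sx": -0.0004, "sy": -0.0185, "sz": 0.0002, "ax": -0.0262, "az": -0.0454}, {"sx": -0.0004, "sy": -0.0185, "sz": 0.0002, "ax": -0.0262, "az": -0.0454}, {"sx": -0.0004, "sy": -0.0185, "sz": 0.0002, "ax": -0.0262, "az": -0.0454}]'
python3 -c "
from h import *
to(*grip(175.5))"
```

```text
time: 4.78
tool_pos: [0.4528, 0.0003, 0.4027]
tool_rot: [3.14, 0.525, 3.066]
contact_force: [12.1, 9.0, -11.4]
opening: 0.0239
grip_force: 20.0
t 4.7833 tool-frame move now [-0.0005  0.0009  0.0007] after turn [-0.0005  0.0009  0.0007] world [ 0.0008  0.0009 -0.0003] rotvec [0.0026 0.0011 0.0023] 0.003663209567456611 q [-0.1867  0.1005  1.9068  0.0985  0.6147 -1.7474] F [ 12.1175   8.9747 -11.3663]
```

Tracking well, q5 past its minimum. Carrying on to 205.5°.

```bash
python3 drive.py '[{"sx": -0.0004, "sy": -0.0185, "sz": 0.0002, "ax": -0.0262, "az": -0.0454}, {"sx": -0.0004, "sy": -0.0185, "sz": 0.0002, "ax": -0.0262, "az": -0.0454}, {"sx": -0.0004, "sy": -0.0185, "sz": 0.0002, "ax": -0.0262, "az": -0.0454}, {"sx": -0.0004, "sy": -0.0185, "sz": 0.0002, "ax": -0.0262, "az": -0.0454}, {"sx": -0.0004, "sy": -0.0185, "sz": 0.0002, "ax": -0.0262, "az": -0.0454}]'
python3 drive.py '[{"sx": -0.0004, "sy": -0.0185, "sz": 0.0002, "ax": -0.0262, "az": -0.0454}, {"sx": -0.0004, "sy": -0.0185, "sz": 0.0002, "ax": -0.0262, "az": -0.0454}, {"sx": -0.0004, "sy": -0.0185, "sz": 0.0002, "ax": -0.0262, "az": -0.0454}, {"sx": -0.0004, "sy": -0.0185, "sz": 0.0002, "ax": -0.0262, "az": -0.0454}, {"sx": -0.0004, "sy": -0.0185, "sz": 0.0002, "ax": -0.0262, "az": -0.0454}, {}, {}]'
python3 -c "
from h import *
to(*grip(205.5))"
```

```text
time: 5.2
tool_pos: [0.4578, -0.0917, 0.4027]
tool_rot: [3.139, 0.525, -2.956]
contact_force: [14.8, 11.6, -8.3]
opening: 0.0234
grip_force: 20.0
time: 5.78
tool_pos: [0.4864, -0.179, 0.4026]
tool_rot: [3.137, 0.525, -2.697]
contact_force: [3.6, 7.2, 0.8]
opening: 0.0229
grip_force: 20.0
t 5.7833 tool-frame move now [-0.0005  0.0005  0.0006] after turn [-0.0005  0.0005  0.0006] world [ 0.0004  0.0007 -0.0003] rotvec [ 0.0043  0.0017 -0.0005] 0.004689892652857067 q [-0.6226  0.2657  1.6957  0.5567  0.989  -2.9058] F [3.65   7.2079 0.7705]
```

```bash
python3 drive.py '[{}, {}, {}, {}, {}, {}]' 0.07
python3 drive.py '[{"sz": -0.02}, {"sz": -0.03}, {"sz": -0.03}, {"sz": -0.03}, {"sz": -0.03}, {"sz": -0.03}, {"sz": -0.02}]'
python3 - <<'E'
from cell import robot
import cv2,numpy as np
t=robot.read_camera("top")["image"][130:330,210:450,::-1];s=robot.read_camera("side")["image"][140:340,240:440,::-1]
f=lambda a,w:cv2.convertScaleAbs(cv2.resize(a,(w,400),interpolation=cv2.INTER_CUBIC),alpha=1.6,beta=20)
cv2.imwrite("pics/g2.png",np.hstack([f(t,400),f(s,400)]))
E
```

```text
time: 6.28
tool_pos: [0.486, -0.179, 0.403]
tool_rot: [3.141, 0.525, -2.696]
contact_force: [-0.7, 0.6, -0.3]
opening: 0.059
grip_force: 0.0
time: 6.87
tool_pos: [0.3991, -0.2202, 0.5701]
tool_rot: [-3.138, 0.525, -2.694]
contact_force: [0.9, 0.0, 0.3]
opening: 0.0698
grip_force: 0.0
```

View pics/g2.png

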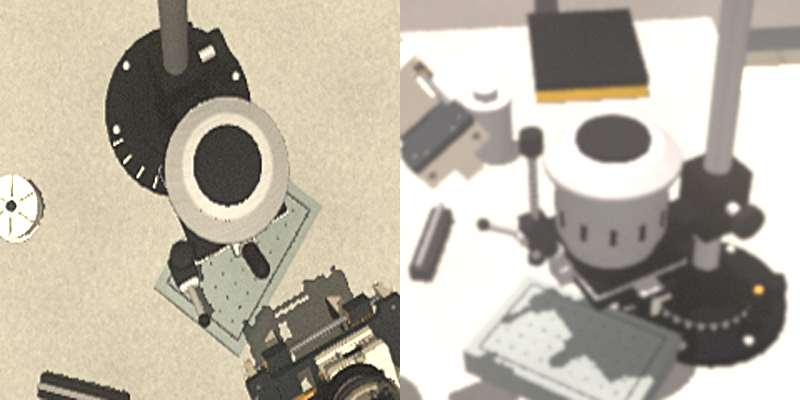

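Left panel: hood cap (228,165), knob ~(182,258), lever ball (205,320), grip (257,262). Right panel: knob (532,138), ball (483,224). The bystanders are untouched. I'll check the angle and triangulate.

```bash
cat >> h.py <<'E'
U,Y=uv(205.5)[0],-uv(205.5)[1]
def pt(out,y,z): return col+out*U+y*Y+z*k
E
python3 - <<'E'
from h import *
t=lambda x,y:("top",(210+x*.6,130+y*.5)); s=lambda x,y:("side",(240+(x-400)*.5,140+y*.5))
w=atz(t(228,165),.37);print(w,np.degrees(np.arctan2(*(w-col)[:2][::-1]))%360)
print("knob",tri(t(182,258),s(532,138)),pt(.225,.095,.33)); print("ball",tri(t(205,320),s(483,224)),pt(.2894,.095,.2286))
d=.5303*U+.8478*Y  # outward from hood at knob; refined
d=(.06*U+.095*Y);d/=np.linalg.norm(d);z=-.5*d-.866025*k
for sg in(1,-1):
    y=sg*np.cross(k,d);R=Rm(z,y);p=pt(.225,.095,.345)+d*.004-z*(.178+.08);to(p,R)
E
```

```text
[ 0.6523 -0.0977  0.37  ] 205.0066982227866
knob [ 0.5582 -0.0365  0.3297] [ 0.561  -0.0376  0.33  ]
ball [ 0.4919 -0.0683  0.2213] [ 0.5029 -0.0653  0.2286]
t 6.9667 tool-frame move now [-0.1322  0.208   0.078 ] after turn [-0.0822 -0.2409 -0.0449] world [ 0.0492  0.2538 -0.0022] rotvec [-0.007   0.6008 -2.1968] 2.27748629560213 q [-0.8243  0.0605  1.4837  0.5036  1.4389 -2.8683] F [ 0.3813  0.4602 -0.0361]
t 6.9667 tool-frame move now [-0.1322  0.208   0.078 ] after turn [ 0.0822  0.2409 -0.0449] world [ 0.0492  0.2538 -0.0022] rotvec [0.5    0.0058 0.8739] 1.00685904554711 q [-0.8243  0.0605  1.4837  0.5036  1.4389 -2.8683] F [ 0.3813  0.4602 -0.0361]
```

```bash
python3 drive.py '[{"ax": 0.0556, "ay": 0.0006, "az": 0.0971}, {"ax": 0.0556, "ay": 0.0006, "az": 0.0971}, {"ax": 0.0556, "ay": 0.0006, "az": 0.0971}, {"ax": 0.0556, "ay": 0.0006, "az": 0.0971}, {"ax": 0.0556, "ay": 0.0006, "az": 0.0971}, {"ax": 0.0556, "ay": 0.0006, "az": 0.0971}, {"ax": 0.0556, "ay": 0.0006, "az": 0.0971}, {"ax": 0.0556, "ay": 0.0006, "az": 0.0971}]' 0 20
python3 drive.py '[{"ax": 0.0556, "ay": 0.0006, "az": 0.0971}, {"sx": 0.01, "sy": 0.03, "sz": -0.0056}, {"sx": 0.01, "sy": 0.03, "sz": -0.0056}, {"sx": 0.01, "sy": 0.03, "sz": -0.0056}, {"sx": 0.01, "sy": 0.03, "sz": -0.0056}, {"sx": 0.01, "sy": 0.03, "sz": -0.0056}, {"sx": 0.01, "sy": 0.03, "sz": -0.0056}, {"sx": 0.01, "sy": 0.03, "sz": -0.0056}]'
python3 drive.py '[{"sx": 0.01, "sy": 0.03, "sz": -0.0056}, {}, {}]'
cat >> h.py <<'E'
D=.06*U+.095*Y;D/=np.linalg.norm(D);Zt=-.5*D-.866025*k;RK=Rm(Zt,-np.cross(k,D))
def tip(p): to(p-.178*Zt,RK)
E
python3 -c "
from h import *
print(RK)
tip(pt(.225,.095,.355)+.004*D)"
```

```text
time: 7.63
tool_pos: [0.4005, -0.2198, 0.5661]
tool_rot: [3.139, 0.517, 2.686]
contact_force: [0.7, -1.1, 0.7]
opening: 0.0213
grip_force: 0.0
time: 8.3
tool_pos: [0.4441, 0.0025, 0.5661]
tool_rot: [3.14, 0.516, 2.581]
contact_force: [0.9, -0.3, 0.5]
opening: 0.0003
grip_force: 0.0
time: 8.55
tool_pos: [0.4506, 0.0338, 0.5658]
tool_rot: [3.141, 0.516, 2.585]
contact_force: [-0.1, -0.6, -0.2]
opening: 0.0005
grip_force: 0.0
[[-0.7326  0.5332  0.423 ]
 [ 0.4618  0.846  -0.2666]
 [-0.5    -0.     -0.866 ]]
t 8.55 tool-frame move now [-0.0055 -0.0018  0.0683] after turn [-0.005  -0.0015  0.0683] world [ 0.0318 -0.0218 -0.0567] rotvec [ 0.0036 -0.0081  0.0054] 0.010364668508983337 q [-0.0159  0.0208  1.5363 -0.2814  1.1472 -0.9716] F [-0.0749 -0.6378 -0.2095]
```

```bash
python3 drive.py '[{"sx": -0.011, "sy": -0.0015}, {"sx": -0.0015, "sz": 0.025, "ax": 0.0036, "ay": -0.0081, "az": 0.0054}, {"sz": 0.025}, {"sz": 0.01}, {}]'
python3 -c "
from h import *
print('down 2mm',RK.T@[0,0,-.002])
tip(pt(.225,.095,.352)-.005*D)"
```

```text
time: 8.97
tool_pos: [0.4843, 0.0075, 0.5183]
tool_rot: [-3.14, 0.52, 2.573]
contact_force: [0.1, -0.2, -0.4]
opening: 0.0004
grip_force: 0.0
down 2mm [0.001  0.     0.0017]
t 8.9667 tool-frame move now [0.0017 0.0028 0.013 ] after turn [0.0017 0.0027 0.013 ] world [ 0.0057 -0.0004 -0.0122] rotvec [-0.005  -0.0035 -0.0052] 0.008027035256958708 q [-0.0735  0.0966  1.5814 -0.2836  1.016  -0.9803] F [ 0.0835 -0.1673 -0.3506]
```

```bash
python3 drive.py '[{"sx": 0.0017, "sy": 0.0027, "sz": 0.006}, {"sz": 0.007, "ax": -0.005, "ay": -0.0035, "az": -0.005}, {}]'
python3 drive.py '[{"sx": 0.0025, "sz": 0.0043}, {"sx": 0.0025, "sz": 0.0043}, {"sx": 0.0025, "sz": 0.0043}, {"sx": 0.0025, "sz": 0.0043}]'
python3 -c "
from h import *
tip(pt(.225,.095,.325)-.005*D)"
```

```text
time: 9.22
tool_pos: [0.4898, 0.0084, 0.5088]
tool_rot: [3.138, 0.529, 2.58]
contact_force: [-0.4, 0.3, 0.3]
opening: 0.0004
grip_force: 0.0
time: 9.55
tool_pos: [0.4897, 0.0087, 0.4894]
tool_rot: [3.137, 0.53, 2.579]
contact_force: [-1.0, 1.0, 2.2]
opening: 0.0007
grip_force: 1.1
t 9.55 tool-frame move now [ 0.0043 -0.0012  0.0093] after turn [ 0.0042 -0.0011  0.0094] world [ 0.0002 -0.0015 -0.0102] rotvec [0.0042 0.0066 0.0002] 0.007861319750452593 q [-0.0712  0.1197  1.6353 -0.2975  0.9293 -0.9576] F [-1.0204  0.9898  2.2277]
```

```bash
python3 drive.py '[{"sx": 0.0025, "sz": 0.0043}, {"sx": 0.0025, "sz": 0.0043}, {"sx": 0.0025, "sz": 0.0043}, {"sx": 0.0025, "sz": 0.0043}]'
python3 drive.py '[{"sx": 0.0025, "sz": 0.0043}, {"sx": 0.0025, "sz": 0.0043}, {"sx": 0.0025, "sz": 0.0043}, {"sx": 0.0025, "sz": 0.0043}]'
python3 drive.py '[{"sx": 0.001, "sz": 0.0017}, {"sx": 0.001, "sz": 0.0017}, {"sx": 0.001, "sz": 0.0017}]'
python3 -c "
from h import *
tip(pt(.225,.095,.2748)-.005*D)"
```

```text
time: 9.88
tool_pos: [0.4899, 0.0086, 0.4691]
tool_rot: [3.138, 0.529, 2.579]
contact_force: [-0.9, 0.8, 2.8]
opening: 0.0003
grip_force: 1.1
time: 10.22
tool_pos: [0.4899, 0.0086, 0.449]
tool_rot: [3.138, 0.529, 2.579]
contact_force: [-1.4, 0.1, 2.3]
opening: 0.0002
grip_force: 1.1
time: 10.47
tool_pos: [0.49, 0.0086, 0.4435]
tool_rot: [3.138, 0.529, 2.579]
contact_force: [-0.5, 0.1, 2.5]
opening: 0.0008
grip_force: 1.0
t 10.4667 tool-frame move now [ 0.0067 -0.0013  0.0129] after turn [ 0.0066 -0.0012  0.013 ] world [-0.     -0.0015 -0.0145] rotvec [0.0036 0.0055 0.0001] 0.006573403254934082 q [-0.0713  0.1539  1.723  -0.3287  0.8147 -0.9088] F [-0.459   0.1137  2.4744]
```

```bash
python3 drive.py '[{"sx": 0.001, "sz": 0.0017}, {"sx": 0.001, "sz": 0.0017}, {"sx": 0.001, "sz": 0.0017}, {"sx": 0.001, "sz": 0.0017}, {"sx": 0.001, "sz": 0.0017}]'
python3 drive.py '[{"sx": 0.0005, "sz": 0.00087}, {"sx": 0.0005, "sz": 0.00087}, {"sx": 0.0005, "sz": 0.00087}]'
python3 drive.py '[{"sx": 0.0005, "sz": 0.00087}, {"sx": 0.0005, "sz": 0.00087}]'
```

```text
time: 10.88
tool_pos: [0.4899, 0.0087, 0.4336]
tool_rot: [3.138, 0.529, 2.579]
contact_force: [-0.4, 0.1, 3.0]
opening: 0.0006
grip_force: 1.0
time: 11.13
tool_pos: [0.49, 0.0087, 0.4307]
tool_rot: [3.138, 0.529, 2.579]
contact_force: [-0.4, 1.0, 1.7]
opening: 0.0001
grip_force: 1.0
time: 11.3
tool_pos: [0.49, 0.0087, 0.4287]
tool_rot: [3.138, 0.529, 2.579]
contact_force: [-1.5, 0.7, 1.5]
opening: 0.0005
grip_force: 1.0
```

```bash
R='force|tool_pos'
python3 drive.py '[{"sx": 0.0005, "sz": 0.00087}, {"sx": 0.0005, "sz": 0.00087}]'|grep -E "$R"
python3 drive.py '[{"sx": 0.0005, "sz": 0.00087}, {"sx": 0.0005, "sz": 0.00087}]'|grep -E "$R"
```

```text
tool_pos: [0.49, 0.0087, 0.4267]
contact_force: [-1.0, -1.0, 1.2]
grip_force: 1.0
tool_pos: [0.49, 0.0086, 0.4246]
contact_force: [-1.3, 0.4, 3.7]
grip_force: 1.7
```

```bash
R='force|tool_pos'
python3 drive.py '[{"sx": 0.0005, "sz": 0.00087}]'|grep -E "$R"
python3 drive.py '[{"sx": 0.0005, "sz": 0.00087}]'|grep -E "$R"
```

```text
tool_pos: [0.4901, 0.0087, 0.4241]
contact_force: [-5.1, 0.4, 9.4]
grip_force: 4.5
tool_pos: [0.4901, 0.0086, 0.4238]
contact_force: [-8.3, 1.9, 13.8]
grip_force: 6.8
```

Contact made: 14 N, with the foot at about 45 mm as measured. Hold briefly, back off and check.

```bash
python3 drive.py '[{}, {}, {}]'
python3 drive.py '[{"sx": -0.002, "sz": -0.0035}, {"sx": -0.005, "sz": -0.0087}, {"sz": -0.03}, {"sz": -0.03}, {"sz": -0.03}, {"sz": -0.03}, {}]'
python3 - <<'E'
from cell import robot
import cv2,numpy as np
t=robot.read_camera("top")["image"][200:330,250:410,::-1];s=robot.read_camera("side")["image"][180:330,240:400,::-1]
f=lambda a,w:cv2.convertScaleAbs(cv2.resize(a,None,fx=2.5,fy=2.5,interpolation=cv2.INTER_CUBIC)[:320],alpha=1.6,beta=20)
cv2.imwrite("pics/g3.png",np.hstack([f(t,0),f(s,0)]))
E
python3 -c "
from h import *
tip(pt(.305,.095,.26))"
```

```text
time: 12.05
tool_pos: [0.49, 0.0087, 0.424]
tool_rot: [3.137, 0.531, 2.579]
contact_force: [-5.2, 1.0, 9.6]
opening: 0.0003
grip_force: 4.7
time: 12.63
tool_pos: [0.4371, 0.0415, 0.5457]
tool_rot: [3.132, 0.537, 2.578]
contact_force: [1.3, -0.2, 0.8]
opening: 0.0007
grip_force: 0.0
t 12.7333 tool-frame move now [ 0.052  -0.0691  0.1162] after turn [ 0.0512 -0.0685  0.1169] world [-0.0246 -0.0655 -0.1268] rotvec [0.005  0.007  0.0002] 0.008632056954262243 q [ 0.0044  0.0033  1.6225 -0.3091  1.0743 -0.9186] F [-0.6223 -0.6577 -0.5021]
```

View pics/g3.png

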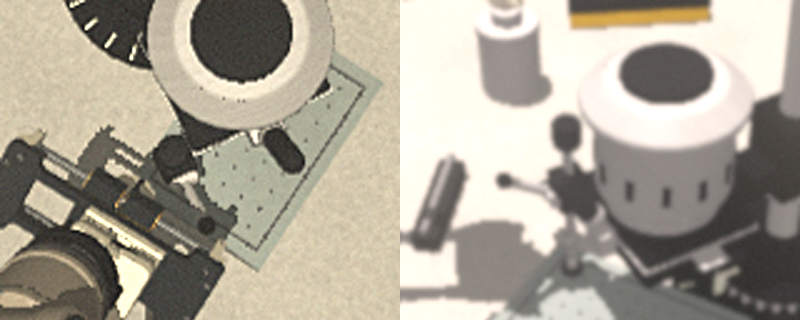

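Left panel: ball (205,226), knob (175,155). Right panel: ball (504,180), rod foot on the easel at (572,265). The ball stays at about (0.492,-0.068,0.221). Next, go above the ball.

```bash
python3 - <<'E'
from h import *
p=tri(("top",(332,290.4)),("side",(281.6,252)));q=p-col;print(p,q@U,q@Y)
for z in(.39,.25):tip(pt(.3056,.088,z))
E
```

```text
[ 0.4916 -0.0659  0.2191] 0.2998336404595974 0.09940748451227015
t 12.7333 tool-frame move now [-0.0186 -0.0728  0.0069] after turn [-0.0186 -0.0728  0.0071] world [-0.0221 -0.072   0.0032] rotvec [0.005  0.007  0.0002] 0.008632056954262243 q [ 0.0044  0.0033  1.6225 -0.3091  1.0743 -0.9186] F [-0.6223 -0.6577 -0.5021]
t 12.7333 tool-frame move now [ 0.0523 -0.0734  0.1276] after turn [ 0.0514 -0.0728  0.1283] world [-0.0221 -0.072  -0.1368] rotvec [0.005  0.007  0.0002] 0.008632056954262243 q [ 0.0044  0.0033  1.6225 -0.3091  1.0743 -0.9186] F [-0.6223 -0.6577 -0.5021]
```

```bash
python3 drive.py '[{"sx": -0.0062, "sy": -0.0243, "sz": 0.0024, "ax": 0.005, "ay": 0.007}, {"sx": -0.0062, "sy": -0.0243, "sz": 0.0024}, {"sx": -0.0062, "sy": -0.0243, "sz": 0.0024}, {"sx": 0.014, "sz": 0.0242}, {"sx": 0.014, "sz": 0.0242}, {"sx": 0.014, "sz": 0.0242}, {"sx": 0.014, "sz": 0.0242}, {}]'
python3 -c "
from h import *
tip(pt(.3056,.088,.24))"
```

```text
time: 13.4
tool_pos: [0.4144, -0.0317, 0.4249]
tool_rot: [-3.135, 0.509, 2.581]
contact_force: [-2.0, 0.7, -2.0]
opening: 0.0004
grip_force: 0.0
t 13.4 tool-frame move now [0.0141 0.0014 0.0274] after turn [0.0145 0.0013 0.0272] world [ 0.0016  0.0005 -0.0308] rotvec [-0.006  -0.0149  0.0013] 0.01612379777401237 q [-0.2004  0.0245  1.9194 -0.2682  0.737  -1.0515] F [-1.9633  0.7192 -2.0283]
```

```bash
python3 drive.py '[{"sx": 0.0036, "sy": 0.0007, "sz": 0.0068, "ax": -0.006, "ay": -0.0149, "az": 0.001}, {"sx": 0.0036, "sy": 0.0007, "sz": 0.0068}, {"sx": 0.0036, "sz": 0.0068}, {"sx": 0.0036, "sz": 0.0068}, {}]'
python3 drive.py '[{"sx": 0.0025, "sz": 0.0043}, {"sx": 0.0025, "sz": 0.0043}, {"sx": 0.0025, "sz": 0.0043}]'
python3 -c "
from h import *
tip(pt(.3056,.088,.192))"
```

```text
time: 13.82
tool_pos: [0.4178, -0.0311, 0.3995]
tool_rot: [3.138, 0.534, 2.579]
contact_force: [-0.3, 0.4, -0.0]
opening: 0.001
grip_force: 0.0
time: 14.07
tool_pos: [0.4182, -0.0311, 0.3858]
tool_rot: [3.136, 0.538, 2.578]
contact_force: [0.7, -0.1, 0.7]
opening: 0.0002
grip_force: 0.0
t 14.0667 tool-frame move now [ 0.0219 -0.0014  0.0331] after turn [ 0.0214 -0.0013  0.0335] world [-0.0022 -0.0001 -0.0397] rotvec [ 0.0049  0.014  -0.001 ] 0.014862573076111439 q [-0.1971  0.0736  1.9933 -0.3264  0.5899 -0.9783] F [ 0.6562 -0.1479  0.6611]
```

```bash
python3 drive.py '[{"sx": 0.0025, "sz": 0.0043, "ax": 0.0049, "ay": 0.014}, {"sx": 0.0025, "sz": 0.0043}, {"sx": 0.0025, "sz": 0.0043}, {"sx": 0.0025, "sz": 0.0043}]'
python3 drive.py '[{"sx": 0.002, "sz": 0.0035}, {"sx": 0.002, "sz": 0.0035}]'
python3 -c "
from h import *
tip(pt(.3056,.088,.192))"
```

```text
time: 14.4
tool_pos: [0.4164, -0.032, 0.3659]
tool_rot: [-3.136, 0.52, 2.58]
contact_force: [-3.0, -4.9, 5.4]
opening: 0.0006
grip_force: 3.2
time: 14.57
tool_pos: [0.4185, -0.0314, 0.3584]
tool_rot: [3.141, 0.525, 2.578]
contact_force: [0.9, -1.7, 2.9]
opening: 0.0004
grip_force: 1.4
t 14.5667 tool-frame move now [ 0.0081 -0.0012  0.0095] after turn [ 0.0081 -0.0012  0.0095] world [-0.0025  0.0002 -0.0122] rotvec [ 0.0002  0.0014 -0.0014] 0.00198454727857329 q [-0.1975  0.1153  2.0327 -0.3636  0.5264 -0.9323] F [ 0.9386 -1.6694  2.8985]
```

```bash
python3 drive.py '[{"sx": 0.0015, "sz": 0.0026}, {"sx": 0.0015, "sz": 0.0026}]'
python3 drive.py '[{"sx": 0.001, "sz": 0.0017}, {"sx": 0.001, "sz": 0.0017}]'
```

```text
time: 14.73
tool_pos: [0.4185, -0.0311, 0.352]
tool_rot: [3.141, 0.524, 2.578]
contact_force: [0.2, -2.6, 3.2]
opening: 0.0003
grip_force: 1.5
time: 14.9
tool_pos: [0.4183, -0.031, 0.3479]
tool_rot: [3.141, 0.523, 2.578]
contact_force: [0.7, -3.2, 2.8]
opening: 0.0004
grip_force: 1.7
```

```bash
python3 drive.py '[{"sx": 0.0005, "sz": 0.00087}, {"sx": 0.0005, "sz": 0.00087}]'|grep -E "pos|contact"
python3 drive.py '[{}]'|grep -E "pos|contact"
```

```text
tool_pos: [0.4182, -0.0311, 0.346]
contact_force: [0.4, -2.6, 2.4]
tool_pos: [0.4182, -0.031, 0.3459]
contact_force: [0.6, -2.5, 1.0]
```

```bash
for i in 1; do python3 drive.py '[{"sx": 0.0005, "sz": 0.00087}, {"sx": 0.0005, "sz": 0.00087}]'|grep -E "pos|contact"
python3 drive.py '[{"sx": 0.0005, "sz": 0.00087}, {"sx": 0.0005, "sz": 0.00087}]'|grep -E "pos|contact"; done
```

```text
tool_pos: [0.4181, -0.031, 0.344]
contact_force: [1.0, -3.0, 2.9]
tool_pos: [0.4181, -0.0311, 0.342]
contact_force: [-0.9, -2.8, 2.5]
```

```bash
python3 drive.py '[{"sx": 0.0005, "sz": 0.00087}]'|grep -E "pos|contact"
python3 drive.py '[{"sx": 0.0005, "sz": 0.00087}]'|grep -E "pos|contact"
```

```text
tool_pos: [0.4182, -0.031, 0.3411]
contact_force: [-0.1, -2.8, 6.1]
tool_pos: [0.4184, -0.0311, 0.3404]
contact_force: [-0.1, -2.9, 7.1]
```

```bash
python3 drive.py '[{"sx": 0.0005, "sz": 0.00087}]'|grep -E "pos|contact"
python3 drive.py '[{"sx": 0.0005, "sz": 0.00087}]'|grep -E "pos|contact"
```

```text
tool_pos: [0.4186, -0.0311, 0.3397]
contact_force: [0.2, -3.1, 8.3]
tool_pos: [0.4188, -0.0312, 0.3391]
contact_force: [-0.2, -4.3, 11.1]
```

```bash
python3 drive.py '[{"sx": 0.0005, "sz": 0.00087}, {}, {}, {}]'|grep -E "pos|contact"
```

```text
tool_pos: [0.419, -0.0313, 0.3384]
contact_force: [-0.6, -3.8, 9.9]
```

```bash
python3 drive.py '[{"sx": -0.002, "sz": -0.0035}, {"sx": -0.01, "sz": -0.0173}, {"sx": -0.01, "sz": -0.0173}, {"sz": -0.03}, {"sz": -0.03}, {"sz": -0.03}, {"sz": -0.03}, {}]'
python3 - <<'E'
from cell import robot
import cv2,numpy as np
t=robot.read_camera("top")["image"][200:330,250:410,::-1];s=robot.read_camera("side")["image"][180:330,240:400,::-1]
f=lambda a,w:cv2.convertScaleAbs(cv2.resize(a,None,fx=2.5,fy=2.5,interpolation=cv2.INTER_CUBIC)[:320],alpha=1.6,beta=20)
cv2.imwrite("pics/g4.png",np.hstack([f(t,0),f(s,0)]))
from h import *
for a in(.6,.7,.7855,.873):
    b=.873-a; p=pt(.247+.066*np.cos(b),.095,.178+.066*np.sin(b))
    q=proj("top",p),proj("side",p);print(a,(q[0]-[250,200])*2.5,(q[1]-[240,180])*2.5+[400,0])
E
```

```text
time: 16.82
tool_pos: [0.3662, 0.0021, 0.489]
tool_rot: [3.137, 0.529, 2.577]
contact_force: [0.7, -0.9, 0.9]
opening: 0.0006
grip_force: 0.0
0.6 [213.4115 234.0143] [497.2137 202.8721]
0.7 [213.9322 235.6155] [496.3937 207.91  ]
0.7855 [214.1427 236.5068] [496.1463 212.0862]
0.873 [214.1352 236.9615] [496.3245 216.1999]
```

View pics/g4.png

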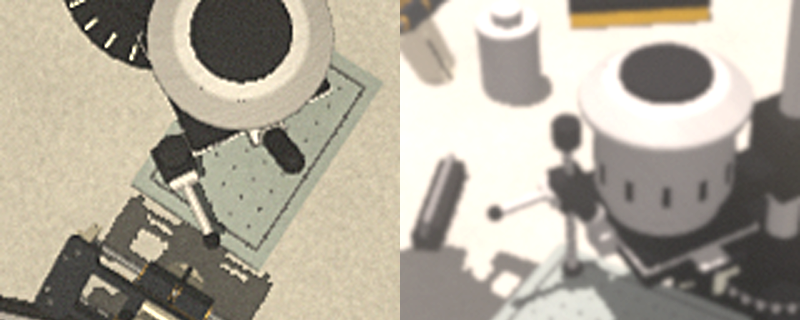

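The ball is now near (495,213) right and (211,239) left: at or close to level. I'll check against the model for bias.

```bash
python3 - <<'E'
from h import *
import cv2
for a in(0,.1,.2,.3):
    b=.873-a; p=pt(.247+.066*np.cos(b),.095,.178+.066*np.sin(b))
    q=proj("top",p),proj("side",p);print(a,(q[0]-[250,200])*2.5,(q[1]-[240,180])*2.5+[400,0])
p=pt(.225,.095,.2505);print("knob",(proj("side",p)-[240,180])*2.5+[400,0]);p=pt(.225,.095,.05);print("foot",(proj("side",p)-[240,180])*2.5+[400,0])
for f in("g3","g4"):
    g=cv2.cvtColor(cv2.imread(f"pics/{f}.png"),6)
    for n,(x0,x1,y0,y1) in {"ball":(482,516,166,228),"knob":(545,585,110,153)}.items():
        c=g[y0:y1,x0:x1].astype(float);w=np.clip(110-c,0,None);yy,xx=np.mgrid[y0:y1,x0:x1];print(f,n,(w*xx).sum()/w.sum(),(w*yy).sum()/w.sum())
E
```

```text
0 [204.3897 212.7228] [513.457  172.2284]
0.1 [206.5364 217.5137] [509.5228 177.0983]
0.2 [208.4475 221.8591] [506.0361 182.1399]
0.3 [210.1042 225.7153] [503.0342 187.2959]
knob [567.6532 135.4545]
foot [573.0826 270.5783]
g3 ball 504.3092522179975 180.223700887199
g3 knob 566.501253592613 134.36659940072158
g4 ball 494.84761904761905 213.1952380952381
g4 knob 566.528435063189 134.24119386931972
```

```bash
python3 drive.py '[{"sz": 0.03}, {"sz": 0.03}, {"sz": 0.03}, {"sz": 0.03}, {"sx": 0.01, "sz": 0.0173}, {"sx": 0.006, "sz": 0.0103}, {}]'
python3 drive.py '[{"sx": 0.002, "sz": 0.0035}, {"sx": 0.002, "sz": 0.0035}, {"sx": 0.001, "sz": 0.0017}, {}]'
```

```text
time: 17.5
tool_pos: [0.4175, -0.0312, 0.3453]
tool_rot: [-3.139, 0.516, 2.579]
contact_force: [0.1, -0.6, 1.2]
opening: 0.0004
grip_force: 0.0
time: 17.83
tool_pos: [0.4187, -0.0312, 0.34]
tool_rot: [3.14, 0.526, 2.578]
contact_force: [0.9, -2.9, 3.2]
opening: 0.0008
grip_force: 2.1
```

```bash
for n in 1; do python3 drive.py '[{"sx": 0.0005, "sz": 0.00087}, {"sx": 0.0005, "sz": 0.00087}, {}]'|grep -E "pos|contact"; python3 drive.py '[{"sx": 0.0005, "sz": 0.00087}, {"sx": 0.0005, "sz": 0.00087}, {}]'|grep -E "pos|contact"; done
```

```text
tool_pos: [0.4189, -0.0313, 0.3388]
contact_force: [-0.3, -3.4, 8.6]
tool_pos: [0.4193, -0.0315, 0.3376]
contact_force: [-1.1, -3.6, 13.2]
```

```bash
python3 drive.py '[{"sx": 0.0005, "sz": 0.00087}, {"sx": 0.0005, "sz": 0.00087}, {}]'|grep -E "pos|contact"; python3 drive.py '[{"sx": 0.0005, "sz": 0.00087}, {}, {}]'|grep -E "pos|contact"
```

```text
tool_pos: [0.4197, -0.0316, 0.3362]
contact_force: [-0.3, -5.3, 14.0]
tool_pos: [0.42, -0.0317, 0.3355]
contact_force: [-1.2, -5.3, 16.1]
```

16 N is well above the 3–6 N needed, so the lever is on its stop. Retreat and check.

```bash
python3 drive.py '[{"sx": -0.002, "sz": -0.0035}, {"sx": -0.01, "sz": -0.0173}, {"sx": -0.01, "sz": -0.0173}, {"sz": -0.03}, {"sz": -0.03}, {"sz": -0.03}, {"sz": -0.03}, {}]'
python3 - <<'E'
from cell import robot
import cv2,numpy as np
t=robot.read_camera("top")["image"][200:330,250:410,::-1];s=robot.read_camera("side")["image"][180:330,240:400,::-1]
f=lambda a,w:cv2.convertScaleAbs(cv2.resize(a,None,fx=2.5,fy=2.5,interpolation=cv2.INTER_CUBIC)[:320],alpha=1.6,beta=20)
cv2.imwrite("pics/g5.png",np.hstack([f(t,0),f(s,0)]))
for f in("g4","g5"):
    g=cv2.cvtColor(cv2.imread(f"pics/{f}.png"),6)
    for n,(x0,x1,y0,y1) in {"ball":(482,516,196,230),"knob":(545,585,110,153),"foot":(555,590,255,285)}.items():
        c=g[y0:y1,x0:x1].astype(float);w=np.clip(110-c,0,None);yy,xx=np.mgrid[y0:y1,x0:x1];print(f,n,(w*xx).sum()/w.sum(),(w*yy).sum()/w.sum())
E
```

```text
time: 19.5
tool_pos: [0.3661, 0.0019, 0.4848]
tool_rot: [3.136, 0.531, 2.577]
contact_force: [0.8, 0.6, 0.7]
opening: 0.0005
grip_force: 0.0
g4 ball 494.84761904761905 213.1952380952381
g4 knob 566.528435063189 134.24119386931972
g4 foot 574.0096253902185 271.1292924037461
g5 ball 494.85069444444446 213.26736111111111
g5 knob 566.4675783855904 134.34382921947966
g5 foot 574.0148514851485 271.19697759249607
```

View pics/g5.png

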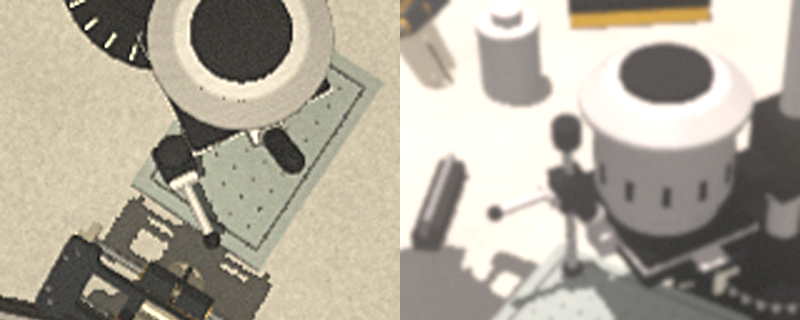

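The ball (right panel (495,213)) did not move under the extra force, so it is on its stop. The knob and foot are also unmoved, and the robot is clear.

```bash
python3 -c "
from cell import robot
print(robot.hand_in())"
```

```text
the job is handed in; nothing more can be done
None
```

I handed the job in at about 19.6 s (limit 66 s); no verdict came back. By the pictures, the head is at the 30-degree click and the rod's foot is down on the easel. The clamp lever is at its stop (it did not move under a second, harder press). No bystander looked moved, and the arm is clear of everything.

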